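Find the weak leaf spring and mark it

TASK

One of the three clamped leaf springs in the test fixture has gone weak. Working from left to right, as seen from the robot, gently press the free tip of each one down to its stop, hold it there for a moment and feel how stiff it is; then slide the marker along its rail until it stands right in front of the weak one, and let go. Leave the things round about where they are.

Things in the scene. Friction and masses are not known exactly. Their poses are not given: they have to be found in the camera images.
- fixture: Fixed test fixture: aluminium base plate 200 (x) x 230 (y) x 12 mm. Origin: centre of its underside, on the worktop. x points away from the robot (yaw varies), y to the robot's left, z up. Three stations stand on it side by side at fixture y = +55, 0, -55 mm, leaf tips towards the robot (pads at fixture x = -27 mm); the marker's rail runs along y at x = -77 mm.
- marker_slide (a joint): Marker on its rail: black grip 24 (x) x 18 (y) x 40 mm on a low dark carriage 30 x 24 x 7 mm with a steel pointer towards the leaves. Value in m: 0 at the right end stop, growing to the left (+y) to 0.178; it stands at fixture y = value - 0.093. Starts parked near the right end. About 1.5 N slides it; it stays where left.
- marker_top (a point): Centre of the top face of the marker's grip, 69 mm above the worktop; the grip's straight sides reach from 29 to 69 mm above the worktop. The rail below is 22 mm high. Pointer and grip have the same fixture y.
- station_a: One of three stations that look alike; they swap places from start to start, the letters say nothing of place or stiffness. Clamp block 36 x 34 x 41 mm, steel leaf 20 mm wide, 2.5 mm thick, free length 99 mm, stop post below its tip. Origin: underside of the clamp's centre, 12 mm above the worktop; axes as the fixture's. Never press a leaf with over 40 N.
- leaf_a_tip (a point): Centre of the top of the round pressing pad (20 mm wide, 4 mm proud) near the free tip of leaf_a; 50 mm above the worktop at rest, 107 mm from the clamp's centre towards the robot. The leaf ends 10 mm beyond it. The pad goes down 11 mm until the leaf meets the stop.
- leaf_a (a joint): Bending of this leaf in rad: 0 at rest, 0.13 at the stop (pad 11 mm down); it springs back. Two of the three leaves are good and equally stiff: about 10 N at the pad brings them to the stop, in proportion on the way, and they return to 0.002. The third is weak: about 4 N, and once pressed it returns only to 0.005 to 0.02. Before pressing they look the same.
- station_b: One of three stations that look alike; they swap places from start to start, the letters say nothing of place or stiffness. Clamp block 36 x 34 x 41 mm, steel leaf 20 mm wide, 2.5 mm thick, free length 99 mm, stop post below its tip. Origin: underside of the clamp's centre, 12 mm above the worktop; axes as the fixture's. Never press a leaf with over 40 N.
- leaf_b_tip (a point): Centre of the top of the round pressing pad (20 mm wide, 4 mm proud) near the free tip of leaf_b; 50 mm above the worktop at rest, 107 mm from the clamp's centre towards the robot. The leaf ends 10 mm beyond it. The pad goes down 11 mm until the leaf meets the stop.
- leaf_b (a joint): Bending of this leaf in rad: 0 at rest, 0.13 at the stop (pad 11 mm down); it springs back. Two of the three leaves are good and equally stiff: about 10 N at the pad brings them to the stop, in proportion on the way, and they return to 0.002. The third is weak: about 4 N, and once pressed it returns only to 0.005 to 0.02. Before pressing they look the same.
- station_c: One of three stations that look alike; they swap places from start to start, the letters say nothing of place or stiffness. Clamp block 36 x 34 x 41 mm, steel leaf 20 mm wide, 2.5 mm thick, free length 99 mm, stop post below its tip. Origin: underside of the clamp's centre, 12 mm above the worktop; axes as the fixture's. Never press a leaf with over 40 N.
- leaf_c_tip (a point): Centre of the top of the round pressing pad (20 mm wide, 4 mm proud) near the free tip of leaf_c; 50 mm above the worktop at rest, 107 mm from the clamp's centre towards the robot. The leaf ends 10 mm beyond it. The pad goes down 11 mm until the leaf meets the stop.
- leaf_c (a joint): Bending of this leaf in rad: 0 at rest, 0.13 at the stop (pad 11 mm down); it springs back. Two of the three leaves are good and equally stiff: about 10 N at the pad brings them to the stop, in proportion on the way, and they return to 0.002. The third is weak: about 4 N, and once pressed it returns only to 0.005 to 0.02. Before pressing they look the same.
- spacer_block: Bystander, loose: ground steel block 20 x 50 x 25 mm; origin at the centre of its underside. Leave it where it is.
- die_box_1: Bystander, loose: small black box 54 x 53 x 14 mm; origin at the centre of its underside. Leave it where it is.
- esd_brush: Bystander, loose: black brush 22 x 121 x 9 mm lying at the front, to the left; origin at the centre of its underside. Leave it where it is.
- spare_lens: Bystander, loose: black lens 38 mm wide, 58 mm tall, upright to the left of the fixture; origin at the centre of its underside. Leave it where it is.

How it is judged:
By the outcome, as a careful person would: the job done as asked, in the order asked, and still so for the second after the job is handed in, with the robot touching nothing.
It also fails if it takes over 54 s, if anything falls off the work surface, if the arm or the gripper's body presses on something with over 40 N, if the wrist force passes 120 N, or if a joint passes its speed limit or range.

ROBOT

A 6-joint arm with a two-finger parallel gripper is mounted at the origin on a cart in front of the work surface, level with it; the furniture and walls round the work are solid. World frame = base frame: x ahead of the robot, y to its left, z up, the work surface at z = 0. Lengths are in m, angles in rad, forces in N, time in s.
With the tool pointing down it reaches from about 0.375 to 0.9 m from the base axis. Payload 3.1 kg.
Tool frame: the origin (TCP) lies at the very end of the fingers, on their centre line; the grasp point (between the pads) lies 19 mm behind it (r.pinch_z is the distance from the TCP to the grasp point, in m); z points along the fingers, y is the direction in which the jaws open and shut (so a half turn about z gives the same grasp; the last joint's range is limited). The gripper opens to 87 mm and grips with 3 to 60 N. Pads are 19 mm wide; open, the fingers measure 117 mm over their backs; the gripper's body (75 mm by 190 mm) begins 51 mm behind the grasp point.
Start: joints at [-1.468, 0.527, 1.433, -0, 1.181, -0.178], TCP at [0.173, -0.6, 0.223] pointing down, gripper open.
Joint ranges: [-3.08, 3.08], [-0.75, 2.2], [0.22, 2.44], [-1.43, 4.57], [0, 2.65], [-2.85, 2.85]. Speed limits (rad/s): [2.79, 2.79, 3.14, 3.14, 3.14, 3.14].

INTERFACE

Orientations are given as a unit quaternion [x, y, z, w].
In Python, from plant import r gives the robot as it stands.
- The arm moves only by the tool step_arm, never from a script. Its argument "moves" is a list of rows, each an object of numbers: "rx", "ry", "rz": the turn, a rotation vector about the tool's x, y, z in rad; "x", "y", "z": the shift along the tool's x, y, z in m; "jaw": the gripper command: -1 is shut, 1 is fully open, values between are in proportion. A call has 1 to 10 rows; each row is the pose to reach, as a shift and turn from the pose measured when the call began, along the tool's axes at that moment; what a row does not reach only later rows make up. A row lasts 1/8 s, in which the tool goes at most 62.5 mm and 10.7 degrees, less where a joint would pass 70% of its speed; a pose out of reach is approached as far as the arm can. A call with a gripper value outside its range is refused whole. The fingers move at their own pace and stop on an object; "force" is the grip in N (left out, the last holds). Time passes only in rows, so rows that repeat a pose let the fingers close. It gives the time, the measured TCP pose, the force and the opening at its end, in the units of the state.
- r.state(): the state, without advancing time (a new reading comes with each control period).
- r.grab_frame(name): name is "scene" or "top" or "wrist"; returns the picture (480x640x3 uint8, blue, green, red); there is no depth.
- r.camera_model(name): a dict with "fx", "fy", "cx", "cy" (pixels), "distortion" ([k1, k2, p1, p2, k3] as OpenCV has them; the pictures are not rectified), "T" (4x4, takes a point from camera to world coordinates); the wrist camera has in their place "T_tool_cam" (4x4, takes a point from camera to tool coordinates, whose origin is the TCP and whose axes are the flange's). Camera axes: x right, y up, looking along -z (the intrinsics and any distortion apply to the point x, -y, -z); pixel columns grow to the right and rows downward; lengths in m; the calibration is good to about 2 mm. A picture is of the moment at which its call begins: read the wrist's pose just before it. camera_model takes no time and is no camera call.
- r.sign_off(): hands the job in, once; it reports no verdict.
The state is a dict: "clock": time; "qpos": joint angles; "joint_velocities": joint speeds; "tau": joint torques, N m; "eef_pos": TCP position; "orientation": TCP orientation; "ft_force": force on the tool from outside, world axes, zero at the start; "ft_torque": the same for the moment, N m; "gripper_width": finger opening in m.
Only numpy, scipy, OpenCV 4.12 (cv2) and the standard library are available. Lean on these libraries where they do the work, as an engineer would, in place of code of your own. Each camera call takes 0.05 s, during which the arm holds its last target. There are 200 camera calls.

## Working session

There is one attempt and no reset: what is moved stays moved. The work goes in short steps, Python scripts to look and compute and a tool call to move; the robot and the scene stay as the last step left them, time stands still between calls to the robot, and variables do not carry over. Pictures are saved under pics/ and viewed, about 8 in all and at most 12, crops included, and the job is handed in when it is done.

Besides the shell and the picture viewer there is one more tool, called after ">>>" as name(argument=value, ...) on one line, values as JSON. step_arm: Moves the arm, as the interface text tells. Its arguments: {"type":"object","properties":{"moves":{"type":"array"},"force":{"type":"number"}},"required":["moves"]}

```bash
mkdir -p pics; ls; python3 - <<'E'
from plant import r
import cv2
print(r.state())
for n in("scene","top"):
    cv2.imwrite(f"pics/{n}0.png",r.grab_frame(n)); print(n,r.camera_model(n))
print(r.camera_model("wrist"), r.pinch_z)
E
```

```text
pics
{'clock': 0.0, 'qpos': array([-1.46849826e+00,  5.28456568e-01,  1.43388922e+00, -2.55522017e-05,
        1.18139323e+00, -1.78499043e-01]), 'joint_velocities': array([-1.86953594e-03,  6.38352131e-04,  9.04219216e-05, -1.80304789e-03,
       -2.39722178e-04, -6.17817142e-04]), 'tau': array([-1.75875586e-03, -4.40047324e+01, -1.76593423e+01,  6.29970711e-02,
        5.84542227e-02, -1.75996338e-04]), 'eef_pos': array([ 0.17314747, -0.59978114,  0.22158169]), 'orientation': array([ 9.90159051e-01,  1.39942494e-01,  2.90730301e-05, -1.07285335e-03]), 'ft_force': array([-1.07891853, -0.20598595,  0.05518807]), 'ft_torque': array([ 0.01696649, -0.04774534, -0.03476481]), 'gripper_width': 0.08671550995883916}
scene {'fx': 521.132915045376, 'fy': 521.132915045376, 'cx': 324.8706146133907, 'cy': 242.92430292947606, 'distortion': array([0.05310315, 0.        , 0.        , 0.        , 0.        ]), 'T': array([[-7.11505019e-01,  4.45488363e-01, -5.43415794e-01,
        -3.96409060e-02],
       [-7.02680745e-01, -4.51759425e-01,  5.49684630e-01,
         8.17652554e-01],
       [-6.151009
[... 548 characters left out ...]
  7.61253557e-02,  9.97029698e-01,
         1.44619733e+00],
       [ 0.00000000e+00,  0.00000000e+00,  0.00000000e+00,
         1.00000000e+00]])}
{'fx': 376.0910946117615, 'fy': 376.0910946117615, 'cx': 316.1978362994166, 'cy': 238.47155701743566, 'distortion': array([-0.03504629,  0.        ,  0.        ,  0.        ,  0.        ]), 'T_tool_cam': array([[ 5.03851265e-05,  9.53694013e-01,  3.00778536e-01,
         8.16141115e-02],
       [ 9.99999332e-01,  2.99347928e-04, -1.11667350e-03,
         5.93115892e-04],
       [-1.15500226e-03,  3.00778391e-01, -9.53693360e-01,
        -1.60857055e-01],
       [ 0.00000000e+00,  0.00000000e+00,  0.00000000e+00,
         1.00000000e+00]])} 0.0187
```

View pics/top0.png

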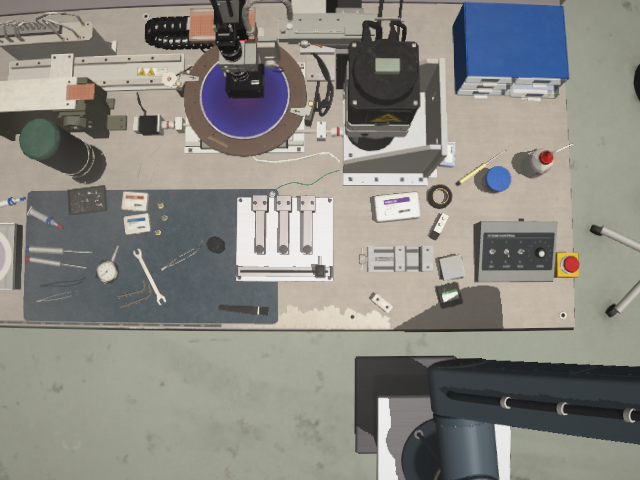

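View pics/scene0.png

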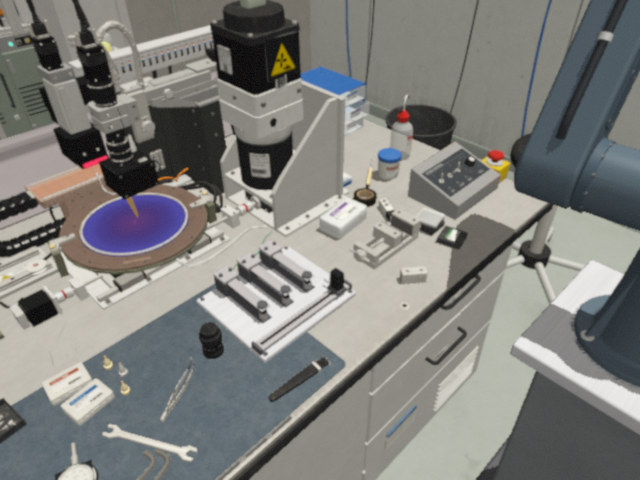

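The top view shows the fixture plate at about (236–334, 197–281), the leaf pads near (260/283/306, 249) and the marker near (319, 270). The scene view shows the same layout, with the lens to the left and the brush in front. Next I'll enlarge the top view and turn pixels into positions.

```bash
cat > h.py <<'E'
import numpy as np, cv2
from plant import r
from scipy.spatial.transform import Rotation as R
def cam(n):
    c=r.camera_model(n); K=np.array([[c["fx"],0,c["cx"]],[0,c["fy"],c["cy"]],[0,0,1]])
    if "T" in c: T=c["T"]
    else:
        s=r.state(); B=np.eye(4); B[:3,:3]=R.from_quat(s["orientation"]).as_matrix(); B[:3,3]=s["eef_pos"]; T=B@c["T_tool_cam"]
    return K,c["distortion"],T
def back(n,uv,z,C=None):
    K,d,T=C or cam(n); p=cv2.undistortPoints(np.array([[uv]],float),K,d)[0,0]
    v=T[:3,:3]@np.array([p[0],-p[1],-1]); o=T[:3,3]
    return o+v*(z-o[2])/v[2]
def proj(n,P,C=None):
    K,d,T=C or cam(n); q=(np.atleast_2d(P)-T[:3,3])@T[:3,:3]*[1,-1,-1]
    return cv2.projectPoints(q.reshape(-1,1,3),np.zeros(3),np.zeros(3),K,d)[0].reshape(-1,2)
E
python3 - <<'E'
from h import *
im=cv2.imread("pics/top0.png"); cv2.imwrite("pics/top_crop.png",cv2.resize(im[190:290,225:345],None,fx=6,fy=6,interpolation=cv2.INTER_CUBIC))
for uv,z in [((236,197),.012),((333,197),.012),((334,281),.012),((236,281),.012),((260,249),.05),((283,249),.05),((306,249),.05),((319,267),.069)]: print(uv,back("top",uv,z).round(4))
E
```

```text
(236, 197) [0.6216 0.496  0.012 ]
(333, 197) [0.6212 0.265  0.012 ]
(334, 281) [0.4223 0.2627 0.012 ]
(236, 281) [0.4219 0.4936 0.012 ]
(260, 249) [0.4949 0.4332 0.05  ]
(283, 249) [0.4949 0.3802 0.05  ]
(306, 249) [0.4949 0.3274 0.05  ]
(319, 267) [0.4529 0.2973 0.069 ]
```

View pics/top_crop.png

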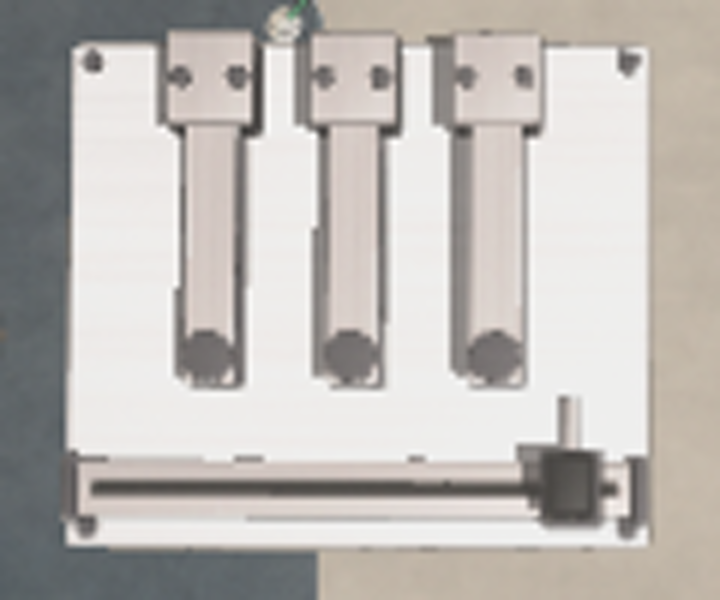

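```bash
cat >> h.py <<'E'
def rel(P):
    s=r.state(); return R.from_quat(s["orientation"]).inv().apply(np.atleast_2d(P)-s["eef_pos"])
E
python3 - <<'E'
from h import *
from scipy.optimize import least_squares
m=[(72,45,.1,.115,.012),(648,45,.1,-.115,.012),(648,547,-.1,-.115,.012),(67,547,-.1,.115,.012),(208,355,-.027,.055,.05),(350,355,-.027,0,.05),(496,355,-.027,-.055,.05)]
W=np.array([back("top",(225+(x+.5)/6-.5,190+(y+.5)/6-.5),z)[:2] for x,y,_,_,z in m]); F=np.array([a[2:4] for a in m])
def f(p): c,s=np.cos(p[2]),np.sin(p[2]); return (F@np.array([[c,s],[-s,c]])+p[:2]-W).ravel()
o=least_squares(f,[.52,.38,0]); print(o.x, (o.fun.reshape(-1,2)*1e3).round(1).tolist())
C=cam("top"); print("marker",back("top",(225+570/6,190+480/6),.069,C))
a=np.radians(np.linspace(-73.9,37.5,21)[1:]); P=np.c_[.624*np.cos(a),.624*np.sin(a),.25+0*a]
print(rel(P).round(3).tolist()); print(P.round(3)[[9,19]])
E
```

```text
[0.52217492 0.38008684 0.00057585] [[0.7, 0.6], [1.3, -0.8], [-0.7, -1.0], [-0.3, 0.9], [-0.3, 0.2], [-0.3, -0.3], [-0.3, 0.6]]
marker [0.44618188 0.29501331 0.069     ]
[[0.061, -0.003, -0.028], [0.121, -0.012, -0.028], [0.179, -0.027, -0.028], [0.237, -0.047, -0.028], [0.291, -0.073, -0.028], [0.344, -0.104, -0.028], [0.393, -0.139, -0.028], [0.438, -0.18, -0.028], [0.479, -0.224, -0.028], [0.515, -0.273, -0.028], [0.547, -0.325, -0.028], [0.574, -0.379, -0.027], [0.595, -0.436, -0.027], [0.61, -0.495, -0.027], [0.62, -0.554, -0.027], [0.624, -0.615, -0.027], [0.622, -0.676, -0.027], [0.614, -0.736, -0.027], [0.6, -0.795, -0.027], [0.581, -0.852, -0.027]]
[[ 0.593 -0.195  0.25 ]
 [ 0.495  0.38   0.25 ]]
```

>>> step_arm(moves=[{"x":0.06,"y":-0.003,"z":-0.028,"rz":0.1,"jaw":1},{"x":0.12,"y":-0.012,"z":-0.028,"rz":0.2,"jaw":1},{"x":0.18,"y":-0.027,"z":-0.028,"rz":0.28,"jaw":1},{"x":0.237,"y":-0.047,"z":-0.028,"rz":0.28,"jaw":1},{"x":0.291,"y":-0.073,"z":-0.028,"rz":0.28,"jaw":1},{"x":0.344,"y":-0.104,"z":-0.028,"rz":0.28,"jaw":0},{"x":0.393,"y":-0.139,"z":-0.028,"rz":0.28,"jaw":-1},{"x":0.438,"y":-0.18,"z":-0.028,"rz":0.28,"jaw":-1},{"x":0.479,"y":-0.224,"z":-0.028,"rz":0.28,"jaw":-1},{"x":0.515,"y":-0.273,"z":-0.028,"rz":0.28,"jaw":-1}], force=10)

```text
$.moves[0]: bad value
```

```bash
python3 - <<'E'
from h import *
a=np.radians(np.linspace(-18.2,37.5,11)[1:]); P=np.c_[.624*np.cos(a),.624*np.sin(a),.25+0*a]
print(rel(P).round(3).tolist());s=r.state();print(s,R.from_quat(s["orientation"]).as_rotvec())
E
```

```text
[[0.547, -0.325, -0.028], [0.574, -0.379, -0.027], [0.595, -0.436, -0.027], [0.61, -0.495, -0.027], [0.62, -0.554, -0.027], [0.624, -0.615, -0.027], [0.622, -0.676, -0.027], [0.614, -0.736, -0.027], [0.6, -0.795, -0.027], [0.581, -0.852, -0.027]]
{'clock': 0.1, 'qpos': array([-1.46850758e+00,  5.28412790e-01,  1.43378785e+00, -2.32736607e-05,
        1.18137142e+00, -1.78479468e-01]), 'joint_velocities': array([-0.00163628, -0.00170445, -0.00183498, -0.00129169, -0.00023926,
       -0.00020044]), 'tau': array([-3.04892239e-05, -4.40985632e+01, -1.77151537e+01,  6.34804065e-02,
        5.34531777e-02, -4.30133753e-05]), 'eef_pos': array([ 0.17314923, -0.59984811,  0.2216408 ]), 'orientation': array([ 9.90161219e-01,  1.39927772e-01,  2.69406317e-05, -9.89395479e-04]), 'ft_force': array([-0.57089615, -0.6683454 ,  0.16656323]), 'ft_torque': array([ 0.00933435, -0.04031575, -0.00038281]), 'gripper_width': 0.08691278572710942} [-3.10872541e+00 -4.39319388e-01 -8.45832222e-05]
```

>>> step_arm(moves=[{"rx":0,"ry":0,"x":0.06,"y":-0.003,"z":-0.028,"rz":0.1,"jaw":1},{"rx":0,"ry":0,"x":0.12,"y":-0.012,"z":-0.028,"rz":0.2,"jaw":1},{"rx":0,"ry":0,"x":0.18,"y":-0.027,"z":-0.028,"rz":0.28,"jaw":1},{"rx":0,"ry":0,"x":0.237,"y":-0.047,"z":-0.028,"rz":0.28,"jaw":1},{"rx":0,"ry":0,"x":0.291,"y":-0.073,"z":-0.028,"rz":0.28,"jaw":1},{"rx":0,"ry":0,"x":0.344,"y":-0.104,"z":-0.028,"rz":0.28,"jaw":0},{"rx":0,"ry":0,"x":0.393,"y":-0.139,"z":-0.028,"rz":0.28,"jaw":-1},{"rx":0,"ry":0,"x":0.438,"y":-0.18,"z":-0.028,"rz":0.28,"jaw":-1},{"rx":0,"ry":0,"x":0.479,"y":-0.224,"z":-0.028,"rz":0.28,"jaw":-1},{"rx":0,"ry":0,"x":0.515,"y":-0.273,"z":-0.028,"rz":0.28,"jaw":-1}], force=10)

```text
clock: 1.35
eef_pos: [0.5931, -0.1931, 0.2498]
orientation: [1.0, 0.0, -0.0, -0.001]
ft_force: [1.2, -0.3, -0.1]
gripper_width: 0.0449
```

```bash
python3 - <<'E'
from h import *
a=np.radians(np.linspace(-18.2,37.5,11)[1:]); P=np.c_[.624*np.cos(a),.624*np.sin(a),.25+0*a]
print(rel(P).round(3).tolist());s=r.state();print(s,R.from_quat(s["orientation"]).as_rotvec())
E
```

```text
[[0.016, -0.057, -0.0], [0.026, -0.116, 0.0], [0.031, -0.177, 0.0], [0.029, -0.237, 0.0], [0.022, -0.298, 0.0], [0.009, -0.357, 0.001], [-0.009, -0.415, 0.001], [-0.034, -0.47, 0.001], [-0.063, -0.523, 0.001], [-0.098, -0.573, 0.001]]
{'clock': 1.35, 'qpos': array([-0.49446062,  0.49823202,  1.40433569,  0.00177471,  1.24054788,
        1.07504338]), 'joint_velocities': array([ 0.77910856, -0.01250787,  0.01827901,  0.00202633, -0.00762797,
        0.76994378]), 'tau': array([-3.17625962e+00, -4.42150569e+01, -1.80100787e+01,  3.73747700e-02,
        9.12458729e-02, -5.14865555e-01]), 'eef_pos': array([ 0.59311254, -0.19307893,  0.24979328]), 'orientation': array([ 9.99999294e-01,  3.57776255e-04, -2.71314500e-04, -1.10020766e-03]), 'ft_force': array([ 1.17620869, -0.33250528, -0.08730638]), 'ft_torque': array([ 0.04153056,  0.02160813, -0.00042902]), 'gripper_width': 0.04486933078631621} [-3.13939192e+00 -1.12320068e-03  8.51763150e-04]
```

>>> step_arm(moves=[{"rx":0,"ry":0,"rz":0,"x":0.016,"y":-0.057,"z":0,"jaw":-1},{"rx":0,"ry":0,"rz":0,"x":0.026,"y":-0.116,"z":0,"jaw":-1},{"rx":0,"ry":0,"rz":0,"x":0.031,"y":-0.177,"z":0,"jaw":-1},{"rx":0,"ry":0,"rz":0,"x":0.029,"y":-0.237,"z":0,"jaw":-1},{"rx":0,"ry":0,"rz":0,"x":0.022,"y":-0.298,"z":0,"jaw":-1},{"rx":0,"ry":0,"rz":0,"x":0.009,"y":-0.357,"z":0,"jaw":-1},{"rx":0,"ry":0,"rz":0,"x":-0.009,"y":-0.415,"z":0,"jaw":-1},{"rx":0,"ry":0,"rz":0,"x":-0.034,"y":-0.47,"z":0,"jaw":-1},{"rx":0,"ry":0,"rz":0,"x":-0.063,"y":-0.523,"z":0,"jaw":-1},{"rx":0,"ry":0,"rz":0,"x":-0.098,"y":-0.573,"z":0,"jaw":-1}])

```text
clock: 2.6
eef_pos: [0.4937, 0.3815, 0.2505]
orientation: [1.0, 0.0, -0.0, -0.001]
ft_force: [-0.1, -0.4, 0.4]
gripper_width: 0.0001
```

>>> step_arm(moves=[{"rx":0,"ry":0,"rz":0,"x":0,"y":0,"z":0,"jaw":-1},{"rx":0,"ry":0,"rz":0,"x":0,"y":0,"z":0,"jaw":-1}])

```text
clock: 2.85
eef_pos: [0.4935, 0.3814, 0.2501]
orientation: [1.0, 0.001, -0.001, -0.001]
ft_force: [1.2, 0.6, -0.2]
gripper_width: 0.0004
```

```bash
python3 - <<'E'
from h import *
C=cam("wrist"); im=r.grab_frame("wrist")
np.savez("w.npz",K=C[0],d=C[1],T=C[2])
cv2.imwrite("pics/w0raw.png",im)
P=np.array([[.495,.435,.05],[.495,.380,.05],[.495,.325,.05],[.445,.295,.069],[.422,.265,.012],[.422,.495,.012]])
q=proj("wrist",P,C); print(q.round(1).tolist())
for u,v in q: cv2.drawMarker(im,(int(round(u)),int(round(v))),(0,0,255),cv2.MARKER_CROSS,9,1)
cv2.imwrite("pics/w0.png",im); s=r.state(); print(s["eef_pos"],s["orientation"],s["ft_force"],s["gripper_width"])
E
```

```text
[[260.3, 205.6], [316.4, 205.7], [372.5, 205.8], [403.7, 260.5], [417.4, 261.5], [215.2, 261.2]]
[0.49414679 0.38071455 0.25018633] [ 9.99999683e-01  4.35956086e-05 -5.12313747e-04 -6.08553200e-04] [-0.52602416 -0.10614744 -0.15310893] 0.0006190886396694917
```

View pics/w0.png

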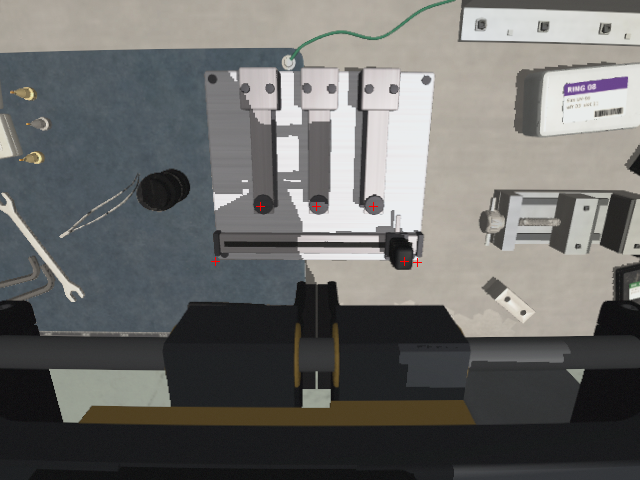

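The projected pads and marker in the wrist view land within about 2 px of the real ones: pads at (263/318/374, 205), marker at about (402, 255). Now I'll press the left leaf.

>>> step_arm(moves=[{"rx":0,"ry":0,"rz":0,"x":0.001,"y":-0.03,"z":0.05,"jaw":-1},{"rx":0,"ry":0,"rz":0,"x":0.001,"y":-0.0535,"z":0.1,"jaw":-1},{"rx":0,"ry":0,"rz":0,"x":0.001,"y":-0.0535,"z":0.15,"jaw":-1},{"rx":0,"ry":0,"rz":0,"x":0.001,"y":-0.0535,"z":0.18,"jaw":-1},{"rx":0,"ry":0,"rz":0,"x":0.001,"y":-0.0535,"z":0.19,"jaw":-1},{"rx":0,"ry":0,"rz":0,"x":0.001,"y":-0.0535,"z":0.19,"jaw":-1},{"rx":0,"ry":0,"rz":0,"x":0.001,"y":-0.0535,"z":0.19,"jaw":-1}])

```text
clock: 3.78
eef_pos: [0.4966, 0.4347, 0.0621]
orientation: [1.0, -0.0, 0.001, -0.002]
ft_force: [0.3, 0.7, 0.1]
gripper_width: 0.0002
```

>>> step_arm(moves=[{"rx":0,"ry":0,"rz":0,"x":-0.001,"y":0,"z":0.008,"jaw":-1},{"rx":0,"ry":0,"rz":0,"x":-0.001,"y":0,"z":0.012,"jaw":-1},{"rx":0,"ry":0,"rz":0,"x":-0.001,"y":0,"z":0.014,"jaw":-1},{"rx":0,"ry":0,"rz":0,"x":-0.001,"y":0,"z":0.016,"jaw":-1},{"rx":0,"ry":0,"rz":0,"x":-0.001,"y":0,"z":0.016,"jaw":-1},{"rx":0,"ry":0,"rz":0,"x":-0.001,"y":0,"z":0.016,"jaw":-1}])

```text
clock: 4.53
eef_pos: [0.4956, 0.4349, 0.0464]
orientation: [1.0, -0.0, 0.001, -0.002]
ft_force: [-0.9, -0.0, 4.8]
gripper_width: 0.0008
```

>>> step_arm(moves=[{"rx":0,"ry":0,"rz":0,"x":0,"y":0,"z":0.002,"jaw":-1},{"rx":0,"ry":0,"rz":0,"x":0,"y":0,"z":0.004,"jaw":-1},{"rx":0,"ry":0,"rz":0,"x":0,"y":0,"z":0.005,"jaw":-1},{"rx":0,"ry":0,"rz":0,"x":0,"y":0,"z":0.005,"jaw":-1},{"rx":0,"ry":0,"rz":0,"x":0,"y":0,"z":0.005,"jaw":-1}])

```text
clock: 5.15
eef_pos: [0.4956, 0.4349, 0.0423]
orientation: [1.0, -0.0, 0.001, -0.002]
ft_force: [-1.4, -0.5, 7.6]
gripper_width: 0.0004
```

>>> step_arm(moves=[{"rx":0,"ry":0,"rz":0,"x":0,"y":0,"z":0.002,"jaw":-1},{"rx":0,"ry":0,"rz":0,"x":0,"y":0,"z":0.003,"jaw":-1},{"rx":0,"ry":0,"rz":0,"x":0,"y":0,"z":0.003,"jaw":-1},{"rx":0,"ry":0,"rz":0,"x":0,"y":0,"z":0.003,"jaw":-1}])

```text
clock: 5.65
eef_pos: [0.4956, 0.435, 0.0405]
orientation: [1.0, -0.0, 0.001, -0.002]
ft_force: [-2.4, -1.4, 10.3]
gripper_width: 0.0001
```

>>> step_arm(moves=[{"rx":0,"ry":0,"rz":0,"x":0,"y":0,"z":0.0005,"jaw":-1},{"rx":0,"ry":0,"rz":0,"x":0,"y":0,"z":0.0005,"jaw":-1},{"rx":0,"ry":0,"rz":0,"x":0,"y":0,"z":0.0005,"jaw":-1}])

```text
clock: 6.02
eef_pos: [0.4957, 0.435, 0.0412]
orientation: [1.0, -0.0, 0.001, -0.002]
ft_force: [-1.6, -1.6, 10.5]
gripper_width: 0.0005
```

>>> step_arm(moves=[{"rx":0,"ry":0,"rz":0,"x":0,"y":0,"z":0.0015,"jaw":-1},{"rx":0,"ry":0,"rz":0,"x":0,"y":0,"z":0.0015,"jaw":-1},{"rx":0,"ry":0,"rz":0,"x":0,"y":0,"z":0.0015,"jaw":-1}])

```text
clock: 6.4
eef_pos: [0.4957, 0.435, 0.0409]
orientation: [1.0, -0.0, 0.002, -0.002]
ft_force: [-1.8, -1.2, 9.7]
gripper_width: 0.0006
```

>>> step_arm(moves=[{"rx":0,"ry":0,"rz":0,"x":0,"y":0,"z":0.001,"jaw":-1},{"rx":0,"ry":0,"rz":0,"x":0,"y":0,"z":0.001,"jaw":-1},{"rx":0,"ry":0,"rz":0,"x":0,"y":0,"z":0.001,"jaw":-1}])

```text
clock: 6.78
eef_pos: [0.4957, 0.4349, 0.041]
orientation: [1.0, -0.0, 0.002, -0.002]
ft_force: [-2.9, -0.6, 9.2]
gripper_width: 0.0006
```

>>> step_arm(moves=[{"rx":0,"ry":0,"rz":0,"x":0,"y":0,"z":0.0015,"jaw":-1},{"rx":0,"ry":0,"rz":0,"x":0,"y":0,"z":0.0025,"jaw":-1},{"rx":0,"ry":0,"rz":0,"x":0,"y":0,"z":0.0025,"jaw":-1},{"rx":0,"ry":0,"rz":0,"x":0,"y":0,"z":0.0025,"jaw":-1}])

```text
clock: 7.28
eef_pos: [0.4957, 0.435, 0.0399]
orientation: [1.0, 0.0, 0.002, -0.002]
ft_force: [-3.0, -2.1, 10.8]
gripper_width: 0.0002
```

```bash
cat > avg.py <<'E'
from h import *
a=[]
for i in range(5): s=r.state(); a.append(np.r_[s["eef_pos"],s["ft_force"]]); im=r.grab_frame("wrist")
print(s["clock"],np.mean(a,0).round(4),np.std(a,0).round(4)); cv2.imwrite("pics/last.png",im)
E
python3 avg.py
```

```text
7.475 [ 0.4957  0.435   0.0399 -2.7589 -1.6038 10.8425] [0.     0.     0.     0.3063 0.5481 0.1879]
```

>>> step_arm(moves=[{"rx":0,"ry":0,"rz":0,"x":0,"y":0,"z":0.002,"jaw":-1},{"rx":0,"ry":0,"rz":0,"x":0,"y":0,"z":0.003,"jaw":-1},{"rx":0,"ry":0,"rz":0,"x":0,"y":0,"z":0.003,"jaw":-1},{"rx":0,"ry":0,"rz":0,"x":0,"y":0,"z":0.003,"jaw":-1},{"rx":0,"ry":0,"rz":0,"x":0,"y":0,"z":0.003,"jaw":-1}])

```text
clock: 8.15
eef_pos: [0.4958, 0.435, 0.0397]
orientation: [1.0, 0.0, 0.002, -0.002]
ft_force: [-5.0, -1.9, 18.0]
gripper_width: 0.0005
```

```bash
python3 avg.py
```

```text
8.35 [ 0.4958  0.435   0.0397 -5.2019 -2.3203 17.4739] [0.     0.     0.     0.2451 0.2326 0.4286]
```

The left leaf needs about 1 N/mm and reached its stop at 10.8 N (force jumped to 17 N with almost no travel), so it's good. Now the middle one.

>>> step_arm(moves=[{"rx":0,"ry":0,"rz":0,"x":0,"y":0,"z":-0.006,"jaw":-1},{"rx":0,"ry":0,"rz":0,"x":0,"y":0,"z":-0.014,"jaw":-1},{"rx":0,"ry":0,"rz":0,"x":-0.001,"y":0,"z":-0.025,"jaw":-1},{"rx":0,"ry":0,"rz":0,"x":-0.001,"y":0.03,"z":-0.025,"jaw":-1},{"rx":0,"ry":0,"rz":0,"x":-0.001,"y":0.056,"z":-0.025,"jaw":-1},{"rx":0,"ry":0,"rz":0,"x":-0.001,"y":0.056,"z":-0.025,"jaw":-1},{"rx":0,"ry":0,"rz":0,"x":-0.001,"y":0.056,"z":-0.025,"jaw":-1},{"rx":0,"ry":0,"rz":0,"x":-0.001,"y":0.056,"z":-0.02,"jaw":-1},{"rx":0,"ry":0,"rz":0,"x":-0.001,"y":0.056,"z":-0.02,"jaw":-1}])

```text
clock: 9.52
eef_pos: [0.4942, 0.3795, 0.0588]
orientation: [1.0, 0.001, 0.002, -0.002]
ft_force: [-0.3, -0.2, -1.1]
gripper_width: 0.0004
```

```bash
python3 avg.py
```

```text
9.725 [ 0.4945  0.3794  0.0591 -0.0668 -0.0719 -0.1057] [1.000e-04 1.000e-04 2.000e-04 4.314e-01 2.349e-01 5.704e-01]
```

>>> step_arm(moves=[{"rx":0,"ry":0,"rz":0,"x":0,"y":0,"z":0.007,"jaw":-1},{"rx":0,"ry":0,"rz":0,"x":0,"y":0,"z":0.009,"jaw":-1},{"rx":0,"ry":0,"rz":0,"x":0,"y":0,"z":0.011,"jaw":-1},{"rx":0,"ry":0,"rz":0,"x":0,"y":0,"z":0.013,"jaw":-1},{"rx":0,"ry":0,"rz":0,"x":0,"y":0,"z":0.015,"jaw":-1},{"rx":0,"ry":0,"rz":0,"x":0,"y":0,"z":0.015,"jaw":-1},{"rx":0,"ry":0,"rz":0,"x":0,"y":0,"z":0.015,"jaw":-1}])

```text
clock: 10.65
eef_pos: [0.4949, 0.3793, 0.0446]
orientation: [1.0, 0.0, 0.002, -0.002]
ft_force: [-0.4, -0.0, 1.4]
gripper_width: 0.0004
```

```bash
python3 avg.py
```

```text
10.85 [ 0.4948  0.3793  0.0446 -1.3351 -0.274   1.7187] [0.     0.     0.     0.7806 0.4175 0.3674]
```

>>> step_arm(moves=[{"rx":0,"ry":0,"rz":0,"x":0,"y":0,"z":0.002,"jaw":-1},{"rx":0,"ry":0,"rz":0,"x":0,"y":0,"z":0.004,"jaw":-1},{"rx":0,"ry":0,"rz":0,"x":0,"y":0,"z":0.005,"jaw":-1},{"rx":0,"ry":0,"rz":0,"x":0,"y":0,"z":0.005,"jaw":-1}])

```text
clock: 11.4
eef_pos: [0.495, 0.3793, 0.04]
orientation: [1.0, 0.0, 0.003, -0.002]
ft_force: [-1.9, -1.7, 6.0]
gripper_width: 0.0004
```

>>> step_arm(moves=[{"rx":0,"ry":0,"rz":0,"x":0,"y":0,"z":0.0015,"jaw":-1},{"rx":0,"ry":0,"rz":0,"x":0,"y":0,"z":0.0025,"jaw":-1},{"rx":0,"ry":0,"rz":0,"x":0,"y":0,"z":0.0025,"jaw":-1},{"rx":0,"ry":0,"rz":0,"x":0,"y":0,"z":0.0025,"jaw":-1},{"rx":0,"ry":0,"rz":0,"x":0,"y":0,"z":0.0025,"jaw":-1}])

```text
clock: 12.02
eef_pos: [0.4951, 0.3794, 0.0396]
orientation: [1.0, 0.001, 0.003, -0.002]
ft_force: [-4.6, -2.9, 15.1]
gripper_width: 0.0004
```

```bash
python3 avg.py
```

```text
12.225 [ 0.4951  0.3794  0.0396 -4.557  -2.7049 15.4834] [0.     0.     0.     0.173  0.4512 0.4437]
```

The middle leaf is weak: about 2 N at 5.4 mm and about 4 N at the stop. Now the right one.

>>> step_arm(moves=[{"rx":0,"ry":0,"rz":0,"x":0,"y":0,"z":-0.006,"jaw":-1},{"rx":0,"ry":0,"rz":0,"x":0,"y":0,"z":-0.014,"jaw":-1},{"rx":0,"ry":0,"rz":0,"x":0,"y":0,"z":-0.025,"jaw":-1},{"rx":0,"ry":0,"rz":0,"x":0,"y":0.03,"z":-0.025,"jaw":-1},{"rx":0,"ry":0,"rz":0,"x":0,"y":0.055,"z":-0.025,"jaw":-1},{"rx":0,"ry":0,"rz":0,"x":0,"y":0.055,"z":-0.025,"jaw":-1},{"rx":0,"ry":0,"rz":0,"x":0,"y":0.055,"z":-0.025,"jaw":-1},{"rx":0,"ry":0,"rz":0,"x":0,"y":0.055,"z":-0.02,"jaw":-1},{"rx":0,"ry":0,"rz":0,"x":0,"y":0.055,"z":-0.02,"jaw":-1}])

```text
clock: 13.4
eef_pos: [0.4946, 0.3248, 0.0589]
orientation: [1.0, 0.001, 0.003, -0.002]
ft_force: [-0.4, 1.3, -0.6]
gripper_width: 0.0006
```

```bash
python3 avg.py
```

```text
13.6 [ 0.4948  0.3247  0.0591  0.1744  0.1064 -0.395 ] [1.000e-04 1.000e-04 2.000e-04 4.768e-01 9.170e-01 4.159e-01]
```

>>> step_arm(moves=[{"rx":0,"ry":0,"rz":0,"x":0,"y":0,"z":0.007,"jaw":-1},{"rx":0,"ry":0,"rz":0,"x":0,"y":0,"z":0.009,"jaw":-1},{"rx":0,"ry":0,"rz":0,"x":0,"y":0,"z":0.011,"jaw":-1},{"rx":0,"ry":0,"rz":0,"x":0,"y":0,"z":0.013,"jaw":-1},{"rx":0,"ry":0,"rz":0,"x":0,"y":0,"z":0.015,"jaw":-1},{"rx":0,"ry":0,"rz":0,"x":0,"y":0,"z":0.015,"jaw":-1},{"rx":0,"ry":0,"rz":0,"x":0,"y":0,"z":0.015,"jaw":-1}])

```text
clock: 14.52
eef_pos: [0.4945, 0.3244, 0.0448]
orientation: [1.0, 0.001, 0.002, -0.002]
ft_force: [-2.9, -1.0, 6.4]
gripper_width: 0.0006
```

```bash
python3 avg.py
```

```text
14.725 [ 0.4945  0.3244  0.0448 -2.8714 -0.5894  5.7321] [0.     0.     0.     0.1374 0.3701 0.5537]
```

>>> step_arm(moves=[{"rx":0,"ry":0,"rz":0,"x":0,"y":0,"z":0.002,"jaw":-1},{"rx":0,"ry":0,"rz":0,"x":0,"y":0,"z":0.004,"jaw":-1},{"rx":0,"ry":0,"rz":0,"x":0,"y":0,"z":0.005,"jaw":-1},{"rx":0,"ry":0,"rz":0,"x":0,"y":0,"z":0.006,"jaw":-1},{"rx":0,"ry":0,"rz":0,"x":0,"y":0,"z":0.006,"jaw":-1}])

```text
clock: 15.4
eef_pos: [0.4947, 0.3245, 0.0401]
orientation: [1.0, 0.001, 0.003, -0.002]
ft_force: [-2.8, -1.5, 10.6]
gripper_width: 0.0002
```

```bash
python3 avg.py
```

```text
15.6 [ 0.4947  0.3245  0.0401 -3.1297 -1.8004 10.203 ] [0.     0.     0.     0.2581 0.3596 0.2757]
```

>>> step_arm(moves=[{"rx":0,"ry":0,"rz":0,"x":0,"y":0,"z":0.002,"jaw":-1},{"rx":0,"ry":0,"rz":0,"x":0,"y":0,"z":0.003,"jaw":-1},{"rx":0,"ry":0,"rz":0,"x":0,"y":0,"z":0.003,"jaw":-1},{"rx":0,"ry":0,"rz":0,"x":0,"y":0,"z":0.003,"jaw":-1},{"rx":0,"ry":0,"rz":0,"x":0,"y":0,"z":0.003,"jaw":-1}])

```text
clock: 16.27
eef_pos: [0.4948, 0.3245, 0.0396]
orientation: [1.0, 0.001, 0.003, -0.002]
ft_force: [-5.2, -2.0, 16.2]
gripper_width: 0.0005
```

```bash
python3 avg.py
```

```text
16.475 [ 0.4948  0.3245  0.0396 -5.2225 -2.2881 16.9287] [0.     0.     0.     0.514  0.2729 0.5607]
```

All three have been pressed to the stop and the middle one is weak. Now I'll rise and go over the marker.

>>> step_arm(moves=[{"rx":0,"ry":0,"rz":0,"x":0,"y":0,"z":-0.006,"jaw":-1},{"rx":0,"ry":0,"rz":0,"x":0,"y":0,"z":-0.016,"jaw":-1},{"rx":0,"ry":0,"rz":0,"x":0,"y":0,"z":-0.06,"jaw":-1},{"rx":0,"ry":0,"rz":0,"x":-0.02,"y":0.01,"z":-0.1,"jaw":0.15},{"rx":0,"ry":0,"rz":0,"x":-0.05,"y":0.03,"z":-0.11,"jaw":0.15},{"rx":0,"ry":0,"rz":0,"x":-0.05,"y":0.03,"z":-0.11,"jaw":0.15},{"rx":0,"ry":0,"rz":0,"x":-0.05,"y":0.03,"z":-0.11,"jaw":0.15},{"rx":0,"ry":0,"rz":0,"x":-0.05,"y":0.03,"z":-0.11,"jaw":0.15}])

```text
clock: 17.52
eef_pos: [0.4451, 0.2944, 0.1487]
orientation: [1.0, 0.001, 0.004, -0.002]
ft_force: [-1.3, -0.3, -0.7]
gripper_width: 0.0423
```

```bash
python3 avg.py; python3 - <<'E'
from h import *
s=r.state();print(s["eef_pos"],s["orientation"],s["gripper_width"])
C=cam("wrist"); im=r.grab_frame("wrist"); cv2.imwrite("pics/w1raw.png",im)
P=np.array([[.495,.434,.05],[.495,.379,.05],[.495,.324,.05],[.445,.295,.069]])
P=np.r_[P,[s["eef_pos"]]]
q=proj("wrist",P,C); print(q.round(1).tolist())
for u,v in q: cv2.drawMarker(im,(int(round(u)),int(round(v))),(0,0,255),cv2.MARKER_CROSS,9,1)
cv2.imwrite("pics/w1.png",im)
E
```

```text
17.725 [ 0.4448  0.2943  0.1486 -0.106  -0.1646 -0.0549] [3.000e-04 1.000e-04 1.000e-04 6.365e-01 2.626e-01 4.473e-01]
[0.4442867  0.29411687 0.14871807] [ 9.99992832e-01  9.50770670e-04  3.13153768e-03 -1.90423040e-03] 0.049309958057348814
[[113.3, 168.9], [191.7, 168.7], [271.5, 168.6], [313.5, 246.7], [313.7, 301.2]]
```

View pics/w1.png

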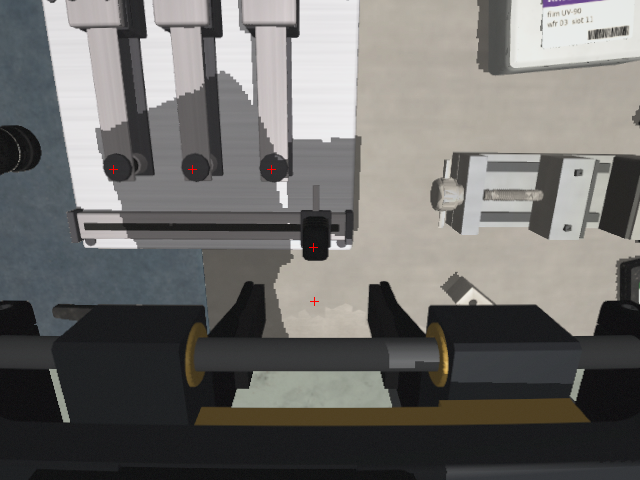

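The marker grip is at (315, 235) between the fingers' planes, and the pads are at (118/194/272, 167). Now I'll go down over the grip and close lightly.

>>> step_arm(moves=[{"rx":0,"ry":0,"rz":0,"x":0,"y":0,"z":0.04,"jaw":0.15},{"rx":0,"ry":0,"rz":0,"x":0,"y":0,"z":0.07,"jaw":0.15},{"rx":0,"ry":0,"rz":0,"x":0,"y":0,"z":0.095,"jaw":0.15},{"rx":0,"ry":0,"rz":0,"x":0,"y":0,"z":0.11,"jaw":0.15},{"rx":0,"ry":0,"rz":0,"x":0,"y":0,"z":0.11,"jaw":0.15},{"rx":0,"ry":0,"rz":0,"x":0,"y":0,"z":0.11,"jaw":0.15}], force=8)

```text
clock: 18.58
eef_pos: [0.4456, 0.2948, 0.0395]
orientation: [1.0, 0.001, 0.004, -0.002]
ft_force: [-0.6, 0.4, 0.3]
gripper_width: 0.0499
```

>>> step_arm(moves=[{"rx":0,"ry":0,"rz":0,"x":0,"y":0,"z":0,"jaw":-0.3},{"rx":0,"ry":0,"rz":0,"x":0,"y":0,"z":0,"jaw":-0.5},{"rx":0,"ry":0,"rz":0,"x":0,"y":0,"z":0,"jaw":-0.7},{"rx":0,"ry":0,"rz":0,"x":0,"y":0,"z":0,"jaw":-0.8},{"rx":0,"ry":0,"rz":0,"x":0,"y":0,"z":0,"jaw":-0.8},{"rx":0,"ry":0,"rz":0,"x":0,"y":0,"z":0,"jaw":-0.8}], force=8)

```text
clock: 19.32
eef_pos: [0.4456, 0.2949, 0.0397]
orientation: [1.0, 0.001, 0.004, -0.002]
ft_force: [-0.4, 0.2, 2.0]
gripper_width: 0.0181
```

```bash
python3 avg.py; python3 -c "
from h import *
s=r.state();print(s['gripper_width'],rel([[.445,.379,.0385]]))"
```

```text
19.525 [ 0.4456  0.2949  0.0396 -0.443   0.5053  3.0223] [0.     0.     0.     0.2145 0.3708 0.5777]
0.018052612854664914 [[-0.00047049 -0.08413473  0.00150626]]
```

>>> step_arm(moves=[{"rx":0,"ry":0,"rz":0,"x":0,"y":-0.005,"z":0,"jaw":-0.8},{"rx":0,"ry":0,"rz":0,"x":0,"y":-0.017,"z":0,"jaw":-0.8},{"rx":0,"ry":0,"rz":0,"x":0,"y":-0.032,"z":0,"jaw":-0.8},{"rx":0,"ry":0,"rz":0,"x":0,"y":-0.047,"z":0,"jaw":-0.8},{"rx":0,"ry":0,"rz":0,"x":0,"y":-0.062,"z":0,"jaw":-0.8},{"rx":0,"ry":0,"rz":0,"x":0,"y":-0.075,"z":0,"jaw":-0.8},{"rx":0,"ry":0,"rz":0,"x":0,"y":-0.084,"z":0,"jaw":-0.8},{"rx":0,"ry":0,"rz":0,"x":0,"y":-0.084,"z":0,"jaw":-0.8},{"rx":0,"ry":0,"rz":0,"x":0,"y":-0.084,"z":0,"jaw":-0.8}])

```text
clock: 20.7
eef_pos: [0.4458, 0.3793, 0.0397]
orientation: [1.0, 0.001, 0.004, -0.003]
ft_force: [5.1, 1.0, -6.6]
gripper_width: 0.0179
```

```bash
python3 avg.py; python3 -c "
from h import *
im=cv2.imread('pics/last.png'); s=r.state(); print(s['gripper_width'])
q=proj('wrist',[[.495,.434,.05],[.495,.379,.05],[.495,.324,.05]]); print(q)
cv2.imwrite('pics/w2.png',cv2.resize(im[40:290,60:580],None,fx=1.5,fy=1.5,interpolation=cv2.INTER_CUBIC))"
```

```text
20.9 [ 0.4458  0.3789  0.0397  3.9362  1.2496 -7.3932] [0.000e+00 2.000e-04 0.000e+00 6.959e-01 4.817e-01 5.861e-01]
0.01785865072112238
[[179.02931148 203.24034487]
 [312.62902521 203.36716391]
 [446.63607488 203.80933537]]
```

View pics/w2.png

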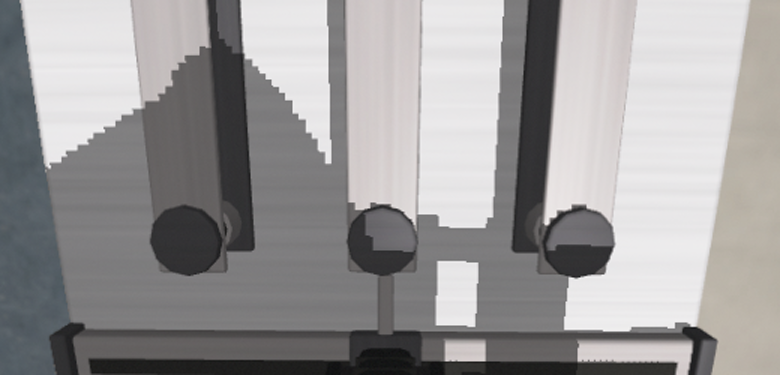

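The pointer is at crop x≈385.5 and the middle leaf and pad centre at ≈382.5 (3.6 px/mm), so it's about 0.8 mm too far right. I'll nudge it 1 mm left and release.

>>> step_arm(moves=[{"rx":0,"ry":0,"rz":0,"x":0,"y":-0.001,"z":0,"jaw":-0.8},{"rx":0,"ry":0,"rz":0,"x":0,"y":-0.001,"z":0,"jaw":-0.8},{"rx":0,"ry":0,"rz":0,"x":0,"y":-0.001,"z":0,"jaw":-0.8},{"rx":0,"ry":0,"rz":0,"x":0,"y":-0.001,"z":0,"jaw":-0.3},{"rx":0,"ry":0,"rz":0,"x":0,"y":-0.001,"z":0,"jaw":0},{"rx":0,"ry":0,"rz":0,"x":0,"y":-0.001,"z":0,"jaw":0.15},{"rx":0,"ry":0,"rz":0,"x":0,"y":-0.001,"z":0,"jaw":0.15},{"rx":0,"ry":0,"rz":0,"x":0,"y":-0.001,"z":0,"jaw":0.15}])

```text
clock: 21.95
eef_pos: [0.4457, 0.3797, 0.0398]
orientation: [1.0, 0.001, 0.004, -0.002]
ft_force: [-0.4, -1.0, -0.5]
gripper_width: 0.0489
```

>>> step_arm(moves=[{"rx":0,"ry":0,"rz":0,"x":0,"y":0,"z":-0.02,"jaw":0.15},{"rx":0,"ry":0,"rz":0,"x":0,"y":0,"z":-0.06,"jaw":0.15},{"rx":0,"ry":0,"rz":0,"x":0,"y":0,"z":-0.11,"jaw":0.15},{"rx":0,"ry":0,"rz":0,"x":0,"y":0,"z":-0.13,"jaw":0.15},{"rx":0,"ry":0,"rz":0,"x":0,"y":0,"z":-0.13,"jaw":0.15},{"rx":0,"ry":0,"rz":0,"x":0,"y":0,"z":-0.13,"jaw":0.15}])

```text
clock: 22.7
eef_pos: [0.4437, 0.3786, 0.1687]
orientation: [1.0, 0.001, 0.003, -0.002]
ft_force: [-0.3, -0.4, -0.6]
gripper_width: 0.0499
```

```bash
python3 avg.py; python3 -c "
from h import *
im=cv2.imread('pics/last.png')
print(proj('wrist',[[.495,.434,.05],[.495,.379,.05],[.495,.324,.05]]).round(1).tolist())
cv2.imwrite('pics/w3.png',cv2.resize(im[100:290,170:470],None,fx=2.6,fy=2.6,interpolation=cv2.INTER_CUBIC))"
```

```text
22.9 [ 0.4437  0.3786  0.1684 -0.264   0.0205 -0.1939] [1.000e-04 1.000e-04 2.000e-04 2.087e-01 3.408e-01 4.613e-01]
[[240.2, 165.2], [314.8, 165.2], [389.5, 165.4]]
```

View pics/w3.png

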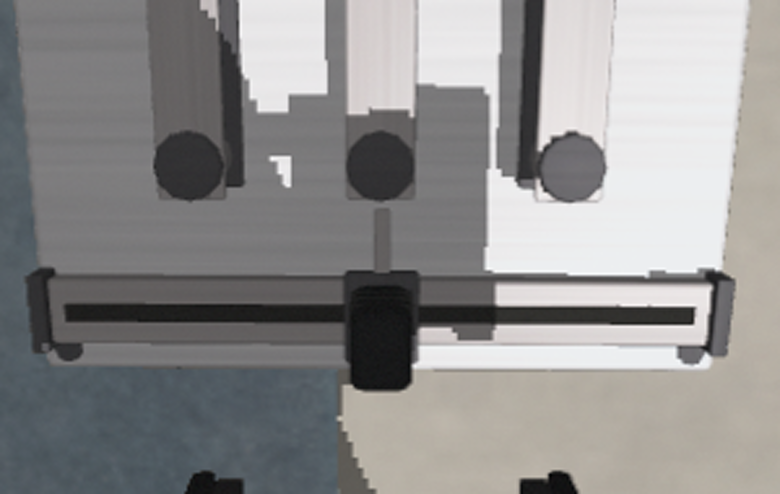

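```bash
python3 - <<'E'
from h import *
b=r.grab_frame("top"); a=cv2.imread("pics/top0.png")
d=cv2.absdiff(a,b).max(2); cv2.imwrite("pics/top1.png",np.hstack([b[180:340,190:470],cv2.cvtColor(d[180:340,190:470],cv2.COLOR_GRAY2BGR)]))
E
```

```text
(no output)
```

View pics/top1.png

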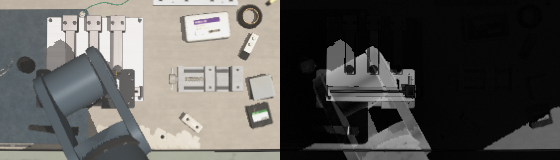

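Apart from the arm, its shadow and the marker, the top view is unchanged: the lens, block and box haven't moved, and the arm partly covers the brush. I'm handing in.

```bash
python3 -c "
from plant import r
s=r.state();print(s['clock'],s['ft_force'],s['gripper_width']);print(r.sign_off())"
```

```text
23.0 [-0.20136181  0.08458224  0.09405597] 0.04962780137831719
the job is handed in; nothing more can be done
None
```

The middle leaf spring is the weak one, and the marker now stands in front of it. I handed the job in at 23 s of the 54 s allowed, with the gripper open and clear of everything.

| Leaf (left to right) | Force part-way down | Force near the stop | Verdict |
|---|---|---|---|
| Left | 7.6 N at about 7.7 mm | about 10.8 N | good |
| Middle | 1.7 N at 5.4 mm | estimated about 4 N; read 6 N with the stop already touching | weak |
| Right | 5.7 N at 5.2 mm | about 10.2 N | good |

- **Pressing:** each leaf was held on its stop for a moment. The highest force I read was about 18 N, against the 40 N limit.
- **Stop height:** the arm met the stop with the fingertip at about 39.6 mm, against the 39 mm expected. The sharp rise in force confirmed contact each time.
- **Marker:** after a 1 mm correction, the last wrist picture shows the pointer within about 0.5 mm of the middle leaf's centre line.
- **Bystanders:** the last top picture shows the block, box and lens unmoved. The arm partly hid the brush, so I couldn't fully confirm that one, but the arm never went near it at low height.
- **Not checked:** I did not measure how far the weak leaf sprang back after pressing.

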